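Shut and lock the beam box's access cover

ROBOT

A 7-joint arm with a two-finger parallel gripper is mounted at the origin on the work surface. World frame = base frame: x ahead of the robot, y to its left, z up, the work surface at z = 0. Lengths are in m, angles in rad, forces in N, time in s.
With the tool pointing down it reaches from about 0.4 to 0.85 m from the base axis. Payload 10.4 kg.
Tool frame: the origin (TCP) lies between the finger pads; the fingertips stand manip.tcp_to_tips ahead of it and the grasp point (between the pads) lies 2 mm behind it (manip.tcp_to_tips is the distance from the TCP to the fingertips, in m); y points along the fingers, z is the direction in which the jaws open and shut, and the axes are right-handed (so a half turn about y gives the same grasp; the last joint's range is limited). The gripper opens to 85 mm and grips with 20 to 120 N. Pads are 22 mm wide; open, the fingers measure 114 mm over their backs; the gripper's body (76 mm by 85 mm) begins 54 mm behind the grasp point. The pads swing forward as they close: fully open they stand 13 mm farther back than shut.
Start: joints at [1.28, 0.332, -0.065, 1.46, 0.022, 1.35, -0.088], TCP at [0.165, -0.603, 0.221] pointing down, gripper open.
Joint ranges: [-2.6, 2.6], [-0.5, 2.12], [-1.47, 1.34], [0.16, 2.42], [-1.27, 4.41], [0.06, 2.06], [-2.6, 2.6]. Speed limits (rad/s): [2.22, 2.22, 2.79, 2.79, 3.14, 3.14, 3.14].

INTERFACE

Orientations are given as a unit quaternion [x, y, z, w].
In Python, from workcell import manip gives the robot as it stands. The module is installed in compiled form; this text tells all that it offers.
- The arm moves only by the tool move_arm, never from a script. Its argument "increments" is a list of rows, each an object with "offset": the shift along the tool's x, y, z in m, a list of three; "yaw": the turn about the tool's y in degrees; "jaw": the closure in counts, from 0 (fully open) to 255 (shut). In form: [{"offset": [tx, ty, tz], "yaw": yaw, "jaw": jaw}, ...]. A call has 1 to 10 rows; each row is the pose to reach, as a shift and turn from the pose measured when the call began, along the tool's axes at that moment; what a row does not reach only later rows make up. A row lasts 1/12 s, in which the tool goes at most 41.7 mm and 7.16 degrees, less where a joint would pass 70% of its speed; a pose out of reach is approached as far as the arm can. A call with a gripper value outside its range is refused whole. The fingers move at their own pace and stop on an object; "squeeze" is the grip in N (left out, the last holds). Time passes only in rows, so rows that repeat a pose let the fingers close. It gives the time, the measured TCP pose, the force and the opening at its end, in the units of the state.
- manip.get_obs(): the state, without advancing time (a new reading comes with each control period).
- manip.camera(name): name is "scene" or "top" or "wrist"; returns a dict with "pixels" (400x640x3 uint8, red, green, blue), "depth" (400x640 float32, m along the optical axis (not along the pixel's ray), 0 where there is no reading), "intrinsics" (3x3 intrinsics, pixels), "R" (3x3) and "t" (3): a world point X has camera coordinates R X + t; the wrist camera has in their place "mount" (4x4, takes a point from camera to tool coordinates, whose origin is the TCP and whose axes are the tool frame's). Camera axes: x right, y down, z forward; pixel columns grow to the right and rows downward; lengths in m; the calibration is good to about 2 mm. A picture is of the moment at which its call begins: read the wrist's pose just before it.
- manip.hand_in(): hands the job in, once; it reports no verdict.
Trained networks look in a picture, given as the dict that the camera call returned (one of the last four; its "shot" number tells which), for a name from the list of things; names that differ only in an ending like _2 or _b are one class to them, and where a whole thing is asked for, a point or a joint stands for the part that bears it (a point fixed in the world has none). Each returns a list of dicts, best first, with "confidence" (0 to 1); they miss things now and then, are a little off and sometimes report something else, mostly with a low value. They report only what shows in the picture. A call takes as long as a camera call.
- manip.recognise(picture, query): "bbox" ([left, top, right, bottom] in pixels, round what is visible of it).
- manip.spot_point(picture, query): "centre" ([column, row] in pixels: a listed point, or the origin of a listed thing).
The state is a dict: "clock": time; "joint_pos": joint angles; "joint_velocities": joint speeds; "tau": joint torques, N m; "position": TCP position; "ee_rot": TCP orientation; "ft_force": force on the tool from outside, world axes, zero at the start; "torque": the same for the moment, N m; "grip_width": opening from 0.0 (shut) to 1.0 (fully open).
Only numpy, scipy, OpenCV 4.12 (cv2) and the standard library are available. Lean on these libraries where they do the work, as an engineer would, in place of code of your own. Each camera call takes 0.05 s, during which the arm holds its last target. There are 200 camera calls.

TASK

Swing the beam box's open access cover shut, then push its sprung stud in and turn it clockwise to its stop, so that it stays locked down when you let go. Feel how deep the stud has to go and do not force it, neither hard against its bottom stop nor round before it is free to turn. Leave the things standing around where they are.

Things in the scene. Friction and masses are not known exactly. Their poses are not given: they have to be found in the camera images.
- beam_box: Dark steel beam box fixed on the bench, 260 mm (its x) by 200 mm (its y) by 100 mm high; origin under its centre on the bench; its front, with the beam port, faces its own -x. Its top has a hatch opening in the front part and a fixed deck behind it. The shut cover's upper face lies 106.5 mm above the bench.
- cover (a joint): Angle of the white access cover, rad: 0 shut, 0.5 to 0.9 at the start, grows as its free edge (towards the box's -x) rises. A plate 176 mm from hinge to free edge, 196 mm wide, 6 mm thick, hinged along the box's y. The hinge is stiff: the cover stays where it is left; 1 to 4 N on its upper face near the free edge swings it down.
- cover_hinge (a point): Point on the hinge line, mid-width, at the cover's underside, 100.5 mm above the bench and 50 mm to the box's +x from its centre. Turns with the cover: x points from the free edge to the hinge, z out of the upper face.
- stud_grip (a point): Centre of the stud's steel wing grip, on the stud's axis, 37 mm above the cover's upper face when the stud is out; the axis is square to the cover, 130 mm from the hinge line, mid-width. Wing 36 mm long (this x; along the box's x at the start), 10 mm thick (y), 26 mm high; its foot is a round flange 42 mm across, top 13 mm below this point, 6 mm thick, 18 mm clear of the cover when out.
- stud_seat (a point): Fixed point of the box where the stud's axis meets the shut cover's upper face. Below it, out of sight, is the catch. With the cover shut the stud can turn only when pressed in 4 to 12 mm: this differs from box to box and must be felt. A firm bottom stop comes 1.8 mm deeper than that.
- stud_turn: The sprung quarter-turn stud (wing, flange, cross-pinned shank); origin on its axis, 37 mm below stud_grip. Its spring pushes it out with 4 N, plus 0.5 N per mm pressed. Pressed far enough it turns easily, clockwise from above, to a stop 1.45 rad (83 degrees) from its start; let go there it springs out 2 mm into a notch and stays. Let go short of 1.35 rad it is not locked.
- lens_tube: Bystander, loose: upright black lens tube, 35 mm across, 60 mm tall, left of the box; origin at its underside centre.
- tape_roll: Bystander, loose: white paper-tape roll lying flat, 84 mm across, 50 mm tall, right of the box; origin at its underside centre.
- ball_driver: Bystander, loose: black-handled screwdriver lying on the bench in front of the box.
- objective: Bystander, loose: brass microscope objective, 28 mm across, 40 mm tall, standing on the box's fixed rear deck behind the hinge; origin at its underside centre.
- filter_case: Bystander, loose: grey filter case 50 x 50 x 14 mm, right of the box; origin at its underside centre.
- wash_bottle: Bystander, loose: white bottle, 44 mm across, 110 mm tall, left of the box at the rear; origin at its underside centre.
- post_mount: Bystander, loose: lens holder on a steel post, 48 mm foot, about 100 mm tall, left of the box; origin at its underside centre.

How it is judged:
By the outcome, as a careful person would: the job done as asked, in the order asked, and still so for the second after the job is handed in, with the robot touching nothing.
It also fails if it takes over 72 s, if anything falls off the work surface, if the arm or the gripper's body presses on something with over 40 N, if the wrist force passes 120 N, or if a joint passes its speed limit or range.

## Working session

There is one attempt and no reset: what is moved stays moved. The work goes in short steps, Python scripts to look and compute and a tool call to move; the robot and the scene stay as the last step left them, time stands still between calls to the robot, and variables do not carry over. Pictures are saved under pics/ and viewed, about 8 in all and at most 12, crops included, and the job is handed in when it is done.

Besides the shell and the picture viewer there is one more tool, called after "Request:" by a JSON object that holds its "api" and its "payload", one argument or row to a line. move_arm: Moves the arm, as the interface text tells. Its arguments: {"type":"object","properties":{"increments":{"type":"array","items":{"type":"object","properties":{"offset":{"type":"array","items":{"type":"number"}},"yaw":{"type":"number"},"jaw":{"type":"number"}}}},"squeeze":{"type":"number"}},"required":["increments"]}

```bash
mkdir -p pics
cat > h.py <<'E'
import numpy as np, cv2
from workcell import manip
from scipy.spatial.transform import Rotation as R
def save(p,n): cv2.imwrite('pics/'+n,p['pixels'][:,:,::-1])
def world(p,c,z=None):
    u,v=c; K=np.array(p['intrinsics']); 
    d=np.median([x for x in p['depth'][int(v)-1:int(v)+2,int(u)-1:int(u)+2].ravel() if x>0] or [0]) if z is None else z
    pc=np.linalg.inv(K)@[u,v,1]*d
    if 'R' in p: return np.array(p['R']).T@(pc-np.array(p['t']))
    o=manip.get_obs(); T=np.array(p['mount']); q=T[:3,:3]@pc+T[:3,3]
    return R.from_quat(o['ee_rot']).as_matrix()@q+o['position']
E
python3 - <<'E'
from h import *
o=manip.get_obs(); print({k:np.round(v,3) for k,v in o.items()}, manip.tcp_to_tips)
print(R.from_quat(o['ee_rot']).as_matrix().round(3))
for n in ['scene','top']:
    p=manip.camera(n); save(p,n+'0.png')
    for q in ['beam_box','cover_hinge','stud_grip','stud_seat','objective','lens_tube','post_mount','tape_roll','wash_bottle']:
        r=manip.spot_point(p,q)
        if r: r=r[0]; print(n,q,np.round(r['centre'],1),round(r['confidence'],2),world(p,r['centre']).round(3))
E
```

```text
{'clock': np.float64(0.0), 'joint_pos': array([ 1.28 ,  0.333, -0.065,  1.461,  0.022,  1.35 , -0.088]), 'joint_velocities': array([-0.   ,  0.   , -0.001, -0.001, -0.002,  0.   ,  0.001]), 'tau': array([-0.0000e+00, -6.2545e+01,  5.0000e-02, -3.9159e+01,  1.6000e-02,
        1.0000e-02, -0.0000e+00]), 'position': array([ 0.165, -0.602,  0.22 ]), 'ee_rot': array([-0.094,  0.701, -0.7  ,  0.094]), 'ft_force': array([ 0.012, -0.293, -0.196]), 'torque': array([0.003, 0.018, 0.041]), 'grip_width': np.float64(0.999)} 0.017
[[-0.964 -0.     0.265]
 [-0.265  0.001 -0.964]
 [ 0.    -1.    -0.001]]
scene beam_box [311.9 235.2] 0.98 [0.671 0.097 0.099]
scene cover_hinge [307.  224.9] 0.65 [0.653 0.083 0.104]
scene stud_grip [312.8 151.6] 0.77 [0.565 0.074 0.211]
scene objective [334.6 248.6] 0.69 [0.706 0.147 0.119]
scene lens_tube [392.8 219. ] 0.79 [0.522 0.238 0.009]
scene post_mount [428.1 253.3] 0.95 [0.594 0.32  0.007]
scene tape_roll [216.9 256.2] 0.75 [ 0.726 -0.081  0.049]
scene wash_bottle [401.  289.1] 0.92 [0.706 0.275 0.033]
top beam_box [309.7 201.6] 0.78 [0.572 0.07  0.206]
top cover_hinge [306.6 177. ] 0.91 [0.645 0.078 0.109]
top stud_grip [378.7 167.8] 0.73 [ 0.689 -0.111 -0.   ]
top stud_seat [311.5 229. ] 0.66 [0.517 0.068 0.18 ]
top objective [281.9 158.5] 0.55 [0.683 0.133 0.14 ]
top lens_tube [247.6 240.5] 0.47 [0.502 0.225 0.06 ]
top post_mount [216.1 210.8] 0.89 [0.583 0.316 0.008]
top tape_roll [376.7 169. ] 0.87 [ 0.685 -0.105  0.001]
top wash_bottle [232.6 174.3] 0.53 [0.666 0.263 0.063]
```

View pics/scene0.png

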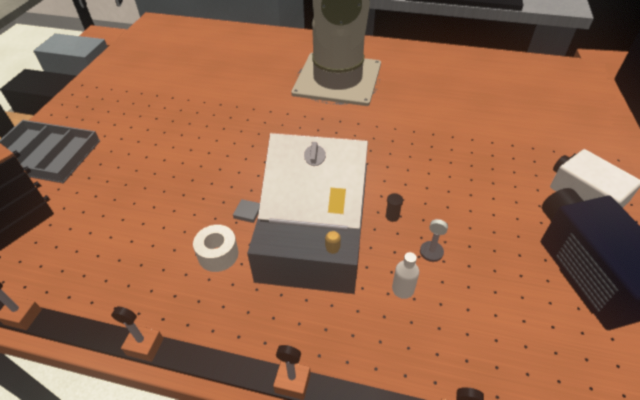

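View pics/top0.png

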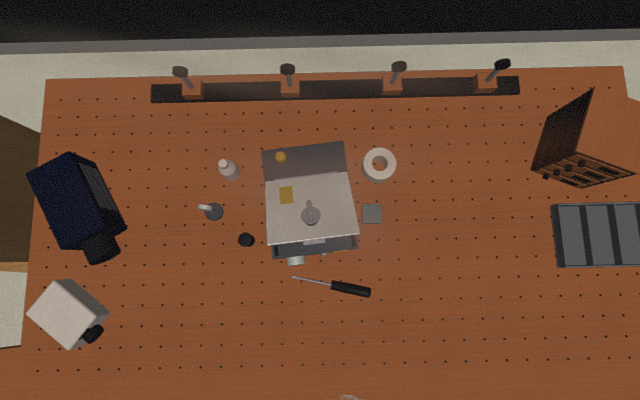

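The scene picture shows the white cover open at (315,180) with the stud at (315,152). The box deck is at (305,250) with the brass objective at (333,240). In the top picture the cover is at (312,210), the stud at (311,214), and the screwdriver at (335,287) in front. I'll fit the box and cover from depth.

Run:
```python
from h import *
for n in ['top','scene']:
    p=manip.camera(n); K=np.array(p['intrinsics']); d=p['depth']
    v,u=np.mgrid[:400,:640]; pc=np.stack([(u-K[0,2])/K[0,0]*d,(v-K[1,2])/K[1,1]*d,d],-1)
    W=(pc-np.array(p['t']))@np.array(p['R'])
    m=(d>0)&(abs(W[...,0]-.6)<.2)&(abs(W[...,1]-.07)<.14)
    bright=p['pixels'].min(-1)>120
    c=W[m&bright&(W[...,2]>.095)&(abs(W[...,1]-.07)<.125)]
    # plane fit robust
    for _ in range(6):
        A=np.c_[c[:,:2],np.ones(len(c))]; s=np.linalg.lstsq(A,c[:,2],rcond=None)[0]
        r=c[:,2]-A@s; k=abs(r)<max(.003,2*r.std()); c=c[k]
    nrm=np.array([-s[0],-s[1],1]);nrm/=np.linalg.norm(nrm)
    print(n,len(c),'angle',np.arccos(nrm[2]),'yaw',np.arctan2(-s[1],-s[0]),'n',nrm, r.std())
    yaw=np.arctan2(nrm[1],nrm[0])
    print('yaw of -normal horiz',yaw+np.pi)
    dk=W[m&~bright&(abs(W[...,2]-.1)<.012)&(W[...,0]>.6)]
    print('deck z',np.median(dk[:,2]),len(dk), cv2.minAreaRect(dk[:,:2].astype(np.float32)*1000))
    a=np.arctan2(-s[1],-s[0]); ca=nrm[:2]/np.linalg.norm(nrm[:2]) # dir
    e1=-ca if ca[0]<0 else ca; e1=np.array(e1); e2=np.array([-e1[1],e1[0]])
    X=c[:,:2]@e1;Y=c[:,:2]@e2
    print('e1',e1,'X',np.percentile(X,[.5,99.5]),'Y',np.percentile(Y,[.5,99.5]),'z',np.percentile(c[:,2],[.5,99.5]))
    # stud candidates: above plane
    h=(W-np.array([0,0,s[2]]))@nrm
    g=W[m&(h>.02)&(h<.06)&(abs(W[...,1]-.07)<.06)&(W[...,0]<.62)]
    gr=W[m&(h>.044)&(h<.056)&(abs(W[...,1]-.07)<.06)&(W[...,0]<.62)]
    print('stud',len(g),g.mean(0),'wing',len(gr),gr.mean(0) if len(gr) else 0)
```

```text
top 4469 angle 0.512837512713501 yaw 0.10146255620149507 n [0.48812832 0.0496974  0.87135579] 0.0012449747329750008
yaw of -normal horiz 3.2430552097912884
deck z 0.10047748024324424 2541 ((681.1566162109375, 84.47553253173828), (94.46537017822266, 201.7703399658203), 4.324407577514648)
e1 [0.99485709 0.10128856] X [0.49965128 0.65113752] Y [-0.08104535  0.10991673] z [0.1074244  0.19299763]
stud 287 [0.54811326 0.07091731 0.1992779 ] wing 72 [0.55867331 0.07178525 0.21403201]
scene 7431 angle 0.5097677339950115 yaw 0.09865417259679746 n [0.48560181 0.04806267 0.87285787] 0.0013780156163941152
yaw of -normal horiz 3.2402468261865907
deck z 0.09904585082221157 3865 ((670.59765625, 84.77915954589844), (119.4051284790039, 201.16188049316406), 6.413989543914795)
e1 [0.99513762 0.09849422] X [0.50315064 0.65652253] Y [-0.07858108  0.11511692] z [0.10507012 0.19027386]
stud 380 [0.55551163 0.0742367  0.19505798] wing 104 [0.56312586 0.07407554 0.21083539]
```

```bash
cat >> h.py <<'E'
BY=0.1; e1=np.array([np.cos(BY),np.sin(BY)]); e2=np.array([-e1[1],e1[0]])
def bx(X,Y): return X*e1+Y*e2
def to(pos,zang=None):
    o=manip.get_obs(); M=R.from_quat(o['ee_rot']).as_matrix()
    off=M.T@(np.array(pos)-o['position']); y=0
    if zang is not None: y=(-(zang-np.degrees(np.arctan2(M[1,2],M[0,2])))+180)%360-180
    print('off',off.round(4),'yaw',round(y,2),'pos',np.round(o['position'],4),'F',np.round(o['ft_force'],2),'t',o['clock'])
E
python3 - <<'E'
from h import *
to([*bx(.512,-.0385),.28],95.7)
E
```

```text
off [-0.4983 -0.0592 -0.5015] yaw -170.35 pos [ 0.1655 -0.6027  0.2208] F [-0.72 -0.21  0.84] t 1.1
```

Request:
{"api": "move_arm", "payload": {
  "increments": [
    {"offset":[-0.03,-0.04,-0.03],"yaw":-7,"jaw":255},
    {"offset":[-0.06,-0.06,-0.06],"yaw":-14,"jaw":255},
    {"offset":[-0.09,-0.06,-0.09],"yaw":-21,"jaw":255},
    {"offset":[-0.12,-0.06,-0.12],"yaw":-28,"jaw":255},
    {"offset":[-0.15,-0.06,-0.15],"yaw":-35,"jaw":255},
    {"offset":[-0.18,-0.06,-0.18],"yaw":-42,"jaw":255},
    {"offset":[-0.2,-0.06,-0.2],"yaw":-49,"jaw":255},
    {"offset":[-0.22,-0.06,-0.22],"yaw":-56,"jaw":255},
    {"offset":[-0.24,-0.06,-0.24],"yaw":-63,"jaw":255},
    {"offset":[-0.26,-0.06,-0.26],"yaw":-70,"jaw":255}
  ]
}}

```text
clock: 1.93
position: [0.3481, -0.2814, 0.2811]
ee_rot: [0.481, -0.518, 0.519, -0.481]
ft_force: [1.3, -1.6, -0.7]
grip_width: 0.002
```

Run:
```python
from h import *
to([*bx(.512,-.0385),.28],95.7); print(manip.get_obs()['joint_pos'])
```

```text
off [-0.3056  0.0009  0.143 ] yaw -99.95 pos [ 0.3481 -0.2814  0.2811] F [ 1.32 -1.59 -0.68] t 1.9333
[ 1.01167164 -0.07316205 -0.40707518  1.78452852 -0.02863493  1.42343179
  0.53560736]
```

Request:
{"api": "move_arm", "payload": {
  "increments": [
    {"offset":[-0.03,0,0.014],"yaw":-7,"jaw":255},
    {"offset":[-0.06,0,0.028],"yaw":-14,"jaw":255},
    {"offset":[-0.09,0,0.043],"yaw":-21,"jaw":255},
    {"offset":[-0.12,0,0.057],"yaw":-28,"jaw":255},
    {"offset":[-0.15,0,0.071],"yaw":-35,"jaw":255},
    {"offset":[-0.18,0,0.086],"yaw":-42,"jaw":255},
    {"offset":[-0.21,0,0.1],"yaw":-49,"jaw":255},
    {"offset":[-0.24,0,0.114],"yaw":-56,"jaw":255},
    {"offset":[-0.27,0,0.13],"yaw":-63,"jaw":255},
    {"offset":[-0.3056,0,0.143],"yaw":-70,"jaw":255}
  ]
}}

```text
clock: 2.77
position: [0.5141, 0.0131, 0.2811]
ee_rot: [0.692, -0.147, 0.148, -0.691]
ft_force: [1.7, -0.8, -0.9]
grip_width: -0.001
```

Run:
```python
from h import *
to([*bx(.512,-.0385),.28],95.7); print(manip.get_obs()['joint_pos'])
```

```text
off [-0.0007  0.0011 -0.0006] yaw -29.72 pos [0.5141 0.0131 0.2811] F [ 1.66 -0.84 -0.85] t 2.7667
[ 0.60716983  0.12102534 -0.77710283  1.62157865  0.08732885  1.43319607
  0.97335455]
```

Request:
{"api": "move_arm", "payload": {
  "increments": [
    {"offset":[0,0,0],"yaw":-7,"jaw":255},
    {"offset":[0,0.01,0],"yaw":-14,"jaw":255},
    {"offset":[0,0.03,0],"yaw":-21,"jaw":255},
    {"offset":[0,0.045,0],"yaw":-28,"jaw":255},
    {"offset":[0,0.06,0],"yaw":-30,"jaw":255},
    {"offset":[0,0.065,0],"yaw":-30,"jaw":255},
    {"offset":[0,0.065,0],"yaw":-30,"jaw":255}
  ]
}}

```text
clock: 3.35
position: [0.5136, 0.0128, 0.2152]
ee_rot: [0.707, 0.036, -0.036, -0.706]
ft_force: [-0.5, -0.1, -0.3]
grip_width: -0.003
```

Run:
```python
from h import *
to([*bx(.500,-.0385),.124],95.7)
print(manip.get_obs()['torque'])
```

```text
off [-0.0122  0.0912  0.0002] yaw 0.17 pos [0.5136 0.0128 0.2152] F [-0.51 -0.14 -0.34] t 3.35
[ 0.04071095 -0.03876083  0.03174149]
```

Request:
{"api": "move_arm", "payload": {
  "increments": [
    {"offset":[0,0.01,0],"yaw":0,"jaw":255},
    {"offset":[0,0.02,0],"yaw":0,"jaw":255},
    {"offset":[-0.002,0.03,0],"yaw":0,"jaw":255},
    {"offset":[-0.004,0.04,0],"yaw":0,"jaw":255},
    {"offset":[-0.006,0.05,0],"yaw":0,"jaw":255},
    {"offset":[-0.008,0.06,0],"yaw":0,"jaw":255},
    {"offset":[-0.009,0.068,0],"yaw":0,"jaw":255},
    {"offset":[-0.01,0.076,0],"yaw":0,"jaw":255},
    {"offset":[-0.011,0.083,0],"yaw":0,"jaw":255},
    {"offset":[-0.012,0.088,0],"yaw":0,"jaw":255}
  ]
}}

```text
clock: 4.18
position: [0.5013, 0.0115, 0.1263]
ee_rot: [0.707, 0.036, -0.037, -0.706]
ft_force: [-0.3, -0.9, -0.3]
grip_width: 0.001
```

Request:
{"api": "move_arm", "payload": {
  "increments": [
    {"offset":[0,0.001,0],"yaw":0,"jaw":255},
    {"offset":[0,0.002,0],"yaw":0,"jaw":255},
    {"offset":[0,0.003,0],"yaw":0,"jaw":255},
    {"offset":[0,0.003,0],"yaw":0,"jaw":255}
  ]
}}

```text
clock: 4.52
position: [0.5015, 0.0115, 0.1234]
ee_rot: [0.707, 0.036, -0.037, -0.706]
ft_force: [-0.1, 0.9, -0.3]
grip_width: -0.002
```

Run:
```python
from h import *
p=manip.camera('scene'); save(p,'scene1.png')
c=p['pixels'][90:310,200:460]; cv2.imwrite('pics/c1.png',cv2.resize(c[:,:,::-1],None,fx=3,fy=2.7))
```

```text
(no output)
```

View pics/c1.png

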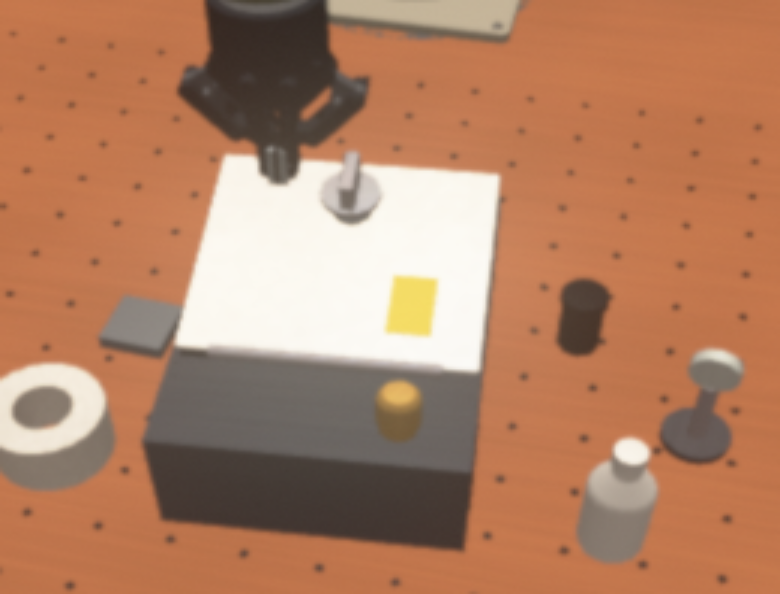

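The cover has swung nearly shut under the fingertips, which are at crop pixel (278,170). The stud is at (350,185). I'll press on gently until I feel the seat.

Request:
{"api": "move_arm", "payload": {
  "increments": [
    {"offset":[0,0.001,0],"yaw":0,"jaw":255},
    {"offset":[0,0.0015,0],"yaw":0,"jaw":255},
    {"offset":[0,0.002,0],"yaw":0,"jaw":255},
    {"offset":[0,0.002,0],"yaw":0,"jaw":255}
  ]
}}

```text
clock: 4.9
position: [0.5016, 0.0116, 0.1215]
ee_rot: [0.707, 0.036, -0.036, -0.706]
ft_force: [0.5, -0.7, -0.2]
grip_width: -0.0
```

Request:
{"api": "move_arm", "payload": {
  "increments": [
    {"offset":[0,0.001,0],"yaw":0,"jaw":255},
    {"offset":[0,0.002,0],"yaw":0,"jaw":255},
    {"offset":[0,0.002,0],"yaw":0,"jaw":255}
  ]
}}

```text
clock: 5.15
position: [0.5015, 0.0115, 0.1193]
ee_rot: [0.707, 0.036, -0.037, -0.706]
ft_force: [-0.3, 0.3, 0.1]
grip_width: -0.0
```

Run:
```python
from h import *
o=manip.get_obs();print(o['ft_force'],o['torque'],o['position'])
for n in ['scene','top']:
    p=manip.camera(n); K=np.array(p['intrinsics']); d=p['depth']
    v,u=np.mgrid[:400,:640]; pc=np.stack([(u-K[0,2])/K[0,0]*d,(v-K[1,2])/K[1,1]*d,d],-1)
    W=(pc-np.array(p['t']))@np.array(p['R']); X=W[...,:2]@e1; Y=W[...,:2]@e2
    for a,b in [(.48,.5),(.5,.52),(.54,.56),(.58,.6),(.62,.64),(.68,.72)]:
        k=(d>0)&(X>a)&(X<b)&(Y>.045)&(Y<.1)&(W[...,2]<.15); print(n,a,np.median(W[...,2][k]),k.sum())
```

```text
[-0.32315511  0.25218284  0.13148121] [0.01037352 0.0086409  0.09512257] [0.50145049 0.01150759 0.11926853]
scene 0.48 0.1287456473350978 188
scene 0.5 0.1260515381662891 211
scene 0.54 0.12039071077354498 214
scene 0.58 0.11487090439700362 243
scene 0.62 0.10917240947564191 260
scene 0.68 0.1010723663042259 633
top 0.48 0.1298006400175661 220
top 0.5 0.12729093032268865 217
top 0.54 0.12133346982357553 209
top 0.58 0.11611968775697837 196
top 0.62 0.10989766325155248 192
top 0.68 0.10141367009219956 382
```

Run:
```python
from h import *
p=manip.camera('scene'); 
for c in [(291,146),(292,150),(292,153),(292,155),(292,157),(292,160),(292,165),(280,160),(316,150),(316,155)]: print(c,p['pixels'][c[1],c[0]],world(p,c).round(4), (world(p,c)[:2]@e1).round(4),(world(p,c)[:2]@e2).round(4))
c=p['pixels'][100:200,240:370]; cv2.imwrite('pics/c2.png',cv2.resize(c[:,:,::-1],None,fx=6,fy=5.9))
p=manip.camera('wrist'); save(p,'w2.png')
```

```text
(291, 146) [120 113 105] [0.5107 0.0136 0.166 ] 0.5095 -0.0375
(292, 150) [90 79 71] [0.5125 0.0157 0.1572] 0.5115 -0.0356
(292, 153) [92 82 72] [0.5137 0.0156 0.15  ] 0.5127 -0.0358
(292, 155) [91 80 70] [0.5132 0.0151 0.144 ] 0.5122 -0.0362
(292, 157) [93 82 73] [0.514 0.015 0.139] 0.5129 -0.0364
(292, 160) [239 230 218] [0.5107 0.0134 0.1272] 0.5095 -0.0377
(292, 165) [250 245 235] [0.5218 0.0164 0.1238] 0.5208 -0.0358
(280, 160) [249 244 234] [ 0.514 -0.012  0.125] 0.5102 -0.0632
(316, 150) [201 187 181] [0.5206 0.0684 0.1747] 0.5248 0.0161
(316, 155) [208 194 187] [0.5325 0.0713 0.1726] 0.5369 0.0178
```

View pics/c2.png

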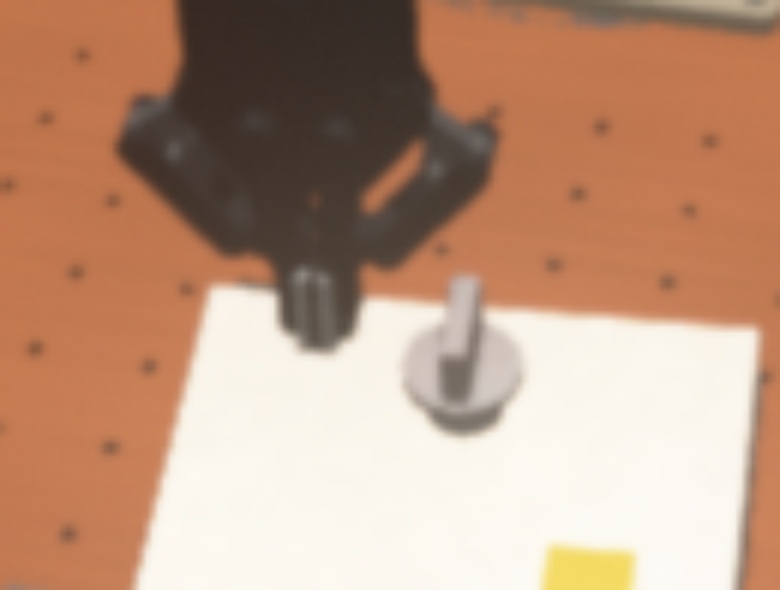

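View pics/w2.png

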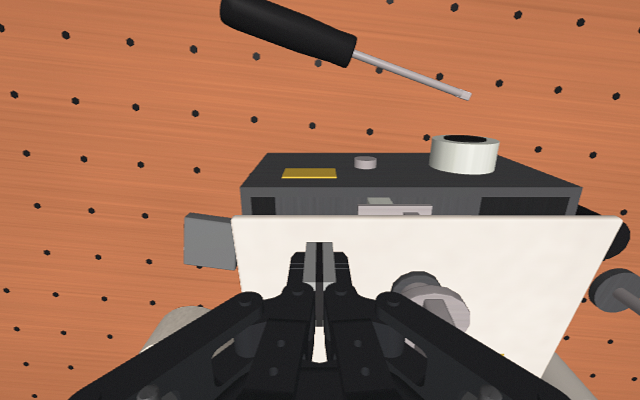

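Run:
```python
from h import *
p=manip.camera('wrist'); print(np.round(p['mount'],3))
for c in [(313,246),(327,246),(319,238),(319,228),(280,240),(270,230),(370,240),(430,230)]:
    w=world(p,c); print(c,p['pixels'][c[1],c[0]],p['depth'][c[1],c[0]].round(4),w.round(4),(w[:2]@e1).round(4),(w[:2]@e2).round(4))
```

```text
[[ 0.001  0.945  0.327 -0.084]
 [-0.001 -0.327  0.945 -0.153]
 [ 1.    -0.002  0.     0.   ]
 [ 0.     0.     0.     1.   ]]
(313, 246) [116 115 115] 0.1507 [0.4907 0.0076 0.1386] 0.489 -0.0414
(327, 246) [116 115 114] 0.1501 [0.4902 0.0144 0.1382] 0.4892 -0.0346
(319, 238) [242 235 227] 0.1584 [0.4906 0.0106 0.1298] 0.4892 -0.0385
(319, 228) [242 234 226] 0.1554 [0.4846 0.0099 0.1306] 0.4832 -0.0385
(280, 240) [245 239 231] 0.1598 [ 0.494  -0.0092  0.1292] 0.4906 -0.0585
(270, 230) [244 238 229] 0.1555 [ 0.4882 -0.0144  0.1307] 0.4843 -0.0631
(370, 240) [242 235 227] 0.0 [0.4892 0.0367 0.1296] 0.4904 -0.0124
(430, 230) [243 237 228] 0.1555 [0.4798 0.0653 0.1311] 0.484 0.0171
```

The tips sit higher relative to the TCP than expected, and the cover is still 0.14 rad open. The tip edge is near z 0.138 and the cover near 0.129. A knuckle is close to the stud, so I'll lift, shift 37 mm away from it and go on down.

Request:
{"api": "move_arm", "payload": {
  "increments": [
    {"offset":[0,-0.01,0],"yaw":0,"jaw":255},
    {"offset":[0,-0.01,-0.03],"yaw":0,"jaw":255},
    {"offset":[0,-0.008,-0.037],"yaw":0,"jaw":255},
    {"offset":[0,-0.002,-0.037],"yaw":0,"jaw":255},
    {"offset":[0,0.003,-0.037],"yaw":0,"jaw":255},
    {"offset":[0,0.007,-0.037],"yaw":0,"jaw":255},
    {"offset":[0,0.01,-0.037],"yaw":0,"jaw":255},
    {"offset":[0,0.012,-0.037],"yaw":0,"jaw":255}
  ]
}}

```text
clock: 6.07
position: [0.505, -0.0244, 0.107]
ee_rot: [0.706, 0.036, -0.037, -0.706]
ft_force: [-0.2, -0.6, 0.2]
grip_width: 0.0
```

Request:
{"api": "move_arm", "payload": {
  "increments": [
    {"offset":[0,0.002,0],"yaw":0,"jaw":255},
    {"offset":[0,0.004,0],"yaw":0,"jaw":255},
    {"offset":[0,0.005,0],"yaw":0,"jaw":255}
  ]
}}

```text
clock: 6.32
position: [0.5049, -0.0241, 0.1018]
ee_rot: [0.706, 0.036, -0.037, -0.706]
ft_force: [-0.1, 0.1, -0.2]
grip_width: 0.001
```

```bash
cat >> h.py <<'E'
def cover():
  for n in ['scene','top']:
    p=manip.camera(n); K=np.array(p['intrinsics']); d=p['depth']
    v,u=np.mgrid[:400,:640]; pc=np.stack([(u-K[0,2])/K[0,0]*d,(v-K[1,2])/K[1,1]*d,d],-1)
    W=(pc-np.array(p['t']))@np.array(p['R']); X=W[...,:2]@e1; Y=W[...,:2]@e2
    k=(d>0)&(X>.48)&(X<.64)&(Y>.045)&(Y<.1)&(W[...,2]<.14)&(W[...,2]>.09); f=np.polyfit(X[k],W[...,2][k],1); print(n,'angle',-f[0].round(4),'z at .5',np.polyval(f,.5).round(4))
E
python3 - <<'E'
from h import *
o=manip.get_obs();print(o['ft_force'],o['torque'],o['position'])
cover()
E
```

```text
[-0.07174785  0.06113698 -0.24068934] [ 0.07021315  0.03640684 -0.03953657] [ 0.50491541 -0.02405436  0.10175233]
scene angle 0.0323 z at .5 0.1109
top angle 0.0322 z at .5 0.112
```

Request:
{"api": "move_arm", "payload": {
  "increments": [
    {"offset":[0,0.002,0],"yaw":0,"jaw":255},
    {"offset":[0,0.004,0],"yaw":0,"jaw":255},
    {"offset":[0,0.005,0],"yaw":0,"jaw":255},
    {"offset":[0,0.005,0],"yaw":0,"jaw":255}
  ]
}}

```text
clock: 6.75
position: [0.5048, -0.0243, 0.0966]
ee_rot: [0.706, 0.036, -0.037, -0.706]
ft_force: [-0.3, -0.5, -0.1]
grip_width: 0.004
```

Request:
{"api": "move_arm", "payload": {
  "increments": [
    {"offset":[0,0.001,0],"yaw":0,"jaw":255},
    {"offset":[0,0.001,0],"yaw":0,"jaw":255}
  ]
}}

```text
clock: 6.92
position: [0.5049, -0.0243, 0.0961]
ee_rot: [0.706, 0.036, -0.037, -0.706]
ft_force: [-1.5, -0.1, 4.6]
grip_width: 0.001
```

Run:
```python
from h import *
o=manip.get_obs();print(o['ft_force'],o['torque'],o['position'])
cover()
```

```text
[-1.49607616 -0.14530946  4.55019203] [-0.06540536  0.44899099  0.05239576] [ 0.50490824 -0.02428658  0.09607848]
scene angle -0.0032 z at .5 0.1053
top angle -0.002 z at .5 0.1069
```

Shut: the angle is about 0 and 4.6 N is felt at the seat. Next I'll lift and move above the stud, opening the jaws.

Run:
```python
from h import *
to([*bx(.525,.0165),.2],95.7)
```

```text
off [ 0.0252 -0.104   0.0909] yaw 0.25 pos [ 0.5049 -0.0243  0.0961] F [-2.99 -0.65  5.55] t 7.0167
```

Request:
{"api": "move_arm", "payload": {
  "increments": [
    {"offset":[0,-0.04,0],"yaw":0,"jaw":255},
    {"offset":[0,-0.08,0],"yaw":0,"jaw":200},
    {"offset":[0.01,-0.104,0.03],"yaw":0,"jaw":100},
    {"offset":[0.025,-0.104,0.06],"yaw":0,"jaw":60},
    {"offset":[0.025,-0.104,0.091],"yaw":0,"jaw":60},
    {"offset":[0.025,-0.104,0.091],"yaw":0,"jaw":60},
    {"offset":[0.025,-0.104,0.091],"yaw":0,"jaw":60}
  ]
}}

```text
clock: 7.6
position: [0.5202, 0.071, 0.2001]
ee_rot: [0.706, 0.038, -0.039, -0.706]
ft_force: [1.0, -1.6, 0.2]
grip_width: 0.761
```

Run:
```python
from h import *
o=manip.get_obs(); print(o['position'],o['grip_width'],o['ft_force'])
cover()
p=manip.camera('wrist'); save(p,'w3.png')
for q in ['stud_grip','stud_seat']:
    r=manip.spot_point(p,q)
    for a in r[:2]: w=world(p,a['centre']); print(q,a,w.round(4),w[:2]@e1,w[:2]@e2)
# wing top by depth
d=p['depth'];K=np.array(p['intrinsics']);v,u=np.mgrid[:400,:640]
pc=np.stack([(u-K[0,2])/K[0,0]*d,(v-K[1,2])/K[1,1]*d,d],-1);T=np.array(p['mount'])
W=(pc@T[:3,:3].T+T[:3,3])@R.from_quat(o['ee_rot']).as_matrix().T+o['position']
X=W[...,:2]@e1;Y=W[...,:2]@e2
k=(d>0)&(abs(X-.525)<.04)&(abs(Y-.0165)<.03)&(W[...,2]>.148)&(W[...,2]<.165)
print(k.sum(),np.median(W[...,2][k]),cv2.minAreaRect((np.c_[X[k],Y[k]]*1000).astype(np.float32)))
```

```text
[0.52021987 0.07097239 0.20005979] 0.7605924860493644 [ 0.99150401 -1.58396929  0.15687929]
scene angle -0.0029 z at .5 0.1054Traceback (most recent call last):
  File "<stdin>", line 3, in <module>
  File "h.py", line 24, in cover
    k=(d>0)&(X>.48)&(X<.64)&(Y>.045)&(Y<.1)&(W[...,2]<.14)&(W[...,2]>.09); f=np.polyfit(X[k],W[...,2][k],1); print(n,'angle',-f[0].round(4),'z at .5',np.polyval(f,.5).round(4))
                                                                             ~~~~~~~~~~^^^^^^^^^^^^^^^^^^^^
    raise TypeError("expected non-empty vector for x")
TypeError: expected non-empty vector for x
```

```bash
cat > wing.py <<'E'
from h import *
import sys
o=manip.get_obs(); print(o['position'],o['grip_width'],o['ft_force'])
p=manip.camera('wrist'); save(p,sys.argv[1])
for q in ['stud_grip']:
    for a in manip.spot_point(p,q)[:2]: w=world(p,a['centre']); print(q,a,w.round(4),w[:2]@e1,w[:2]@e2)
d=p['depth'];K=np.array(p['intrinsics']);v,u=np.mgrid[:400,:640]
pc=np.stack([(u-K[0,2])/K[0,0]*d,(v-K[1,2])/K[1,1]*d,d],-1);T=np.array(p['mount'])
W=(pc@T[:3,:3].T+T[:3,3])@R.from_quat(o['ee_rot']).as_matrix().T+o['position']
X=W[...,:2]@e1;Y=W[...,:2]@e2
k=(d>0)&(abs(X-.525)<.04)&(abs(Y-.0165)<.03)&(W[...,2]>.148)&(W[...,2]<.165)
print(k.sum(),np.median(W[...,2][k]),cv2.minAreaRect((np.c_[X[k],Y[k]]*1000).astype(np.float32)))
E
python3 wing.py w3.png
```

```text
[0.52047417 0.06813222 0.19969778] 0.7656546353651684 [-0.44425825 -0.52316464 -0.53340834]
stud_grip {'centre': [317.0, 205.5], 'confidence': 0.71} [0.5127 0.0655 0.1563] 0.5166693251349909 0.013991405517572355
744 0.15599274063603608 ((520.7559204101562, 14.568168640136719), (35.867801666259766, 9.691238403320312), 0.28405240178108215)
```

View pics/w3.png

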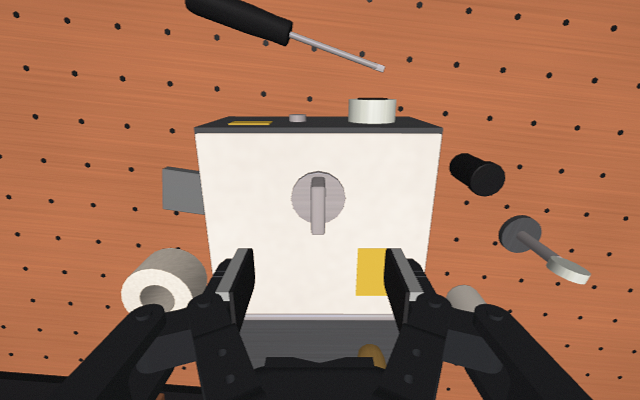

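The cover is flat and shut. The wing at (317,205) is centred between the open fingers at box X 0.521, Y 0.0146, aligned within 0.3°, with its top at z 0.156. I'll descend and grip.

Run:
```python
from h import *
to([*bx(.5208,.0146),.127],95.73)
```

```text
off [-0.0038  0.0727 -0.0005] yaw 0.11 pos [0.5206 0.0675 0.1997] F [-0.55  0.3  -0.1 ] t 7.8
```

Request:
{"api": "move_arm", "payload": {
  "increments": [
    {"offset":[-0.004,0.02,-0.0005],"yaw":0,"jaw":60},
    {"offset":[-0.004,0.04,-0.0005],"yaw":0,"jaw":100},
    {"offset":[-0.004,0.06,-0.0005],"yaw":0,"jaw":140},
    {"offset":[-0.004,0.07,-0.0005],"yaw":0,"jaw":160},
    {"offset":[-0.004,0.0727,-0.0005],"yaw":0,"jaw":170},
    {"offset":[-0.004,0.0727,-0.0005],"yaw":0,"jaw":170},
    {"offset":[-0.004,0.0727,-0.0005],"yaw":0,"jaw":170},
    {"offset":[-0.004,0.0727,-0.0005],"yaw":0,"jaw":170}
  ]
}}

```text
clock: 8.47
position: [0.5172, 0.0666, 0.1281]
ee_rot: [0.707, 0.036, -0.036, -0.706]
ft_force: [0.2, -0.4, 0.8]
grip_width: 0.334
```

Run:
```python
from h import *
to([*bx(.5208,.0146),.125],95.73)
o=manip.get_obs(); print(o['grip_width'],o['torque'])
p=manip.camera('wrist'); cv2.imwrite('pics/w4.png',p['pixels'][100:340,160:480,::-1].repeat(2,0).repeat(2,1))
```

```text
off [-0.0005  0.0031 -0.    ] yaw 0.1 pos [0.5172 0.0666 0.1281] F [ 0.17 -0.44  0.83] t 8.4667
0.3336957065715184 [ 0.05596828  0.01397457 -0.02049361]
```

View pics/w4.png

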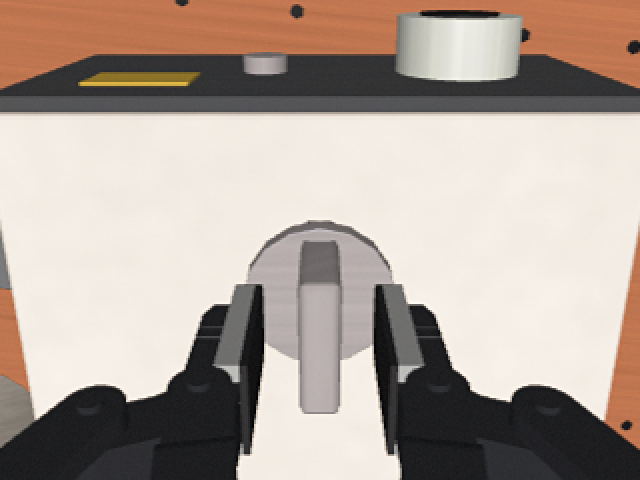

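The pads straddle the wing evenly: wing at (320,325), pads at about (245,340) and (395,340). Closing now.

Request:
{"api": "move_arm", "payload": {
  "increments": [
    {"offset":[0,0.001,0],"yaw":0,"jaw":255},
    {"offset":[0,0.001,0],"yaw":0,"jaw":255},
    {"offset":[0,0.001,0],"yaw":0,"jaw":255},
    {"offset":[0,0.001,0],"yaw":0,"jaw":255},
    {"offset":[0,0.001,0],"yaw":0,"jaw":255}
  ],
  "squeeze": 60
}}

```text
clock: 8.93
position: [0.5176, 0.0669, 0.1275]
ee_rot: [0.707, 0.036, -0.036, -0.706]
ft_force: [0.3, 0.9, 2.8]
grip_width: 0.099
```

Request:
{"api": "move_arm", "payload": {
  "increments": [
    {"offset":[0,0.001,0],"yaw":0,"jaw":255},
    {"offset":[0,0.002,0],"yaw":0,"jaw":255},
    {"offset":[0,0.002,0],"yaw":0,"jaw":255},
    {"offset":[0,0.002,0],"yaw":0,"jaw":255}
  ]
}}

```text
clock: 9.27
position: [0.5176, 0.0669, 0.1255]
ee_rot: [0.707, 0.036, -0.036, -0.706]
ft_force: [-0.1, 0.9, 3.8]
grip_width: 0.098
```

Request:
{"api": "move_arm", "payload": {
  "increments": [
    {"offset":[0,0.001,0],"yaw":0,"jaw":255},
    {"offset":[0,0.002,0],"yaw":0,"jaw":255},
    {"offset":[0,0.002,0],"yaw":0,"jaw":255}
  ]
}}

```text
clock: 9.52
position: [0.5177, 0.0669, 0.1234]
ee_rot: [0.707, 0.036, -0.036, -0.706]
ft_force: [-0.8, 0.3, 4.6]
grip_width: 0.098
```

Request:
{"api": "move_arm", "payload": {
  "increments": [
    {"offset":[0,0.0005,0],"yaw":0,"jaw":255},
    {"offset":[0,0.001,0],"yaw":0,"jaw":255},
    {"offset":[0,0.001,0],"yaw":0,"jaw":255}
  ]
}}

```text
clock: 9.77
position: [0.5176, 0.0669, 0.1224]
ee_rot: [0.707, 0.036, -0.036, -0.706]
ft_force: [-0.3, -0.0, 5.6]
grip_width: 0.099
```

Request:
{"api": "move_arm", "payload": {
  "increments": [
    {"offset":[0,0.0005,0],"yaw":0,"jaw":255},
    {"offset":[0,0.001,0],"yaw":0,"jaw":255},
    {"offset":[0,0.001,0],"yaw":0,"jaw":255}
  ]
}}

```text
clock: 10.02
position: [0.5177, 0.0669, 0.1214]
ee_rot: [0.707, 0.036, -0.036, -0.706]
ft_force: [-1.3, 0.5, 6.7]
grip_width: 0.1
```

Request:
{"api": "move_arm", "payload": {
  "increments": [
    {"offset":[0,0.0006,0],"yaw":0,"jaw":255},
    {"offset":[0,0.0006,0],"yaw":0,"jaw":255},
    {"offset":[0,0.0006,0],"yaw":0,"jaw":255}
  ]
}}

```text
clock: 10.27
position: [0.5177, 0.0669, 0.1209]
ee_rot: [0.707, 0.036, -0.036, -0.706]
ft_force: [-1.0, 0.3, 6.2]
grip_width: 0.101
```

Request:
{"api": "move_arm", "payload": {
  "increments": [
    {"offset":[0,0.0006,0],"yaw":0,"jaw":255},
    {"offset":[0,0.0006,0],"yaw":0,"jaw":255},
    {"offset":[0,0.0006,0],"yaw":0,"jaw":255}
  ]
}}

```text
clock: 10.52
position: [0.5177, 0.0669, 0.1205]
ee_rot: [0.707, 0.036, -0.036, -0.706]
ft_force: [-2.1, 0.3, 6.8]
grip_width: 0.1
```

Request:
{"api": "move_arm", "payload": {
  "increments": [
    {"offset":[0,0.0006,0],"yaw":0,"jaw":255},
    {"offset":[0,0.0006,0],"yaw":0,"jaw":255},
    {"offset":[0,0.0006,0],"yaw":0,"jaw":255}
  ]
}}

```text
clock: 10.77
position: [0.5177, 0.0669, 0.12]
ee_rot: [0.707, 0.036, -0.036, -0.706]
ft_force: [-1.6, 0.1, 6.8]
grip_width: 0.101
```

Request:
{"api": "move_arm", "payload": {
  "increments": [
    {"offset":[0,0.0008,0],"yaw":0,"jaw":255},
    {"offset":[0,0.0008,0],"yaw":0,"jaw":255},
    {"offset":[0,0.0008,0],"yaw":0,"jaw":255}
  ]
}}

```text
clock: 11.02
position: [0.5177, 0.0669, 0.1194]
ee_rot: [0.707, 0.036, -0.036, -0.706]
ft_force: [-2.8, 0.2, 7.2]
grip_width: 0.1
```

Request:
{"api": "move_arm", "payload": {
  "increments": [
    {"offset":[0,0.0008,0],"yaw":0,"jaw":255},
    {"offset":[0,0.0008,0],"yaw":0,"jaw":255},
    {"offset":[0,0.0008,0],"yaw":0,"jaw":255}
  ]
}}

```text
clock: 11.27
position: [0.5177, 0.0669, 0.1188]
ee_rot: [0.707, 0.036, -0.036, -0.706]
ft_force: [-2.0, -0.4, 8.5]
grip_width: 0.099
```

Request:
{"api": "move_arm", "payload": {
  "increments": [
    {"offset":[0,0.0008,0],"yaw":0,"jaw":255},
    {"offset":[0,0.0008,0],"yaw":0,"jaw":255},
    {"offset":[0,0.0008,0],"yaw":0,"jaw":255}
  ]
}}

```text
clock: 11.52
position: [0.5177, 0.0669, 0.1182]
ee_rot: [0.707, 0.036, -0.036, -0.705]
ft_force: [-1.1, 0.7, 7.6]
grip_width: 0.096
```

Request:
{"api": "move_arm", "payload": {
  "increments": [
    {"offset":[0,0.0008,0],"yaw":0,"jaw":255},
    {"offset":[0,0.0008,0],"yaw":0,"jaw":255},
    {"offset":[0,0.0008,0],"yaw":0,"jaw":255}
  ]
}}

```text
clock: 11.77
position: [0.5177, 0.0669, 0.1177]
ee_rot: [0.707, 0.036, -0.036, -0.705]
ft_force: [-3.0, -0.8, 7.6]
grip_width: 0.097
```

Request:
{"api": "move_arm", "payload": {
  "increments": [
    {"offset":[0,0.0008,0],"yaw":0,"jaw":255},
    {"offset":[0,0.0008,0],"yaw":0,"jaw":255},
    {"offset":[0,0.0008,0],"yaw":0,"jaw":255}
  ]
}}

```text
clock: 12.02
position: [0.5177, 0.0669, 0.1171]
ee_rot: [0.707, 0.036, -0.036, -0.705]
ft_force: [-2.1, 0.5, 8.8]
grip_width: 0.104
```

Run:
```python
from h import *
o=manip.get_obs(); print(o['position'],o['ft_force'],o['torque'])
p=manip.camera('wrist'); cv2.imwrite('pics/w5.png',p['pixels'][100:340,160:480,::-1].repeat(2,0).repeat(2,1))
```

```text
[0.51772191 0.06692569 0.11712507] [-2.1324565   0.47590719  8.75033532] [ 0.03040591  0.51527925 -0.00672807]
```

View pics/w5.png

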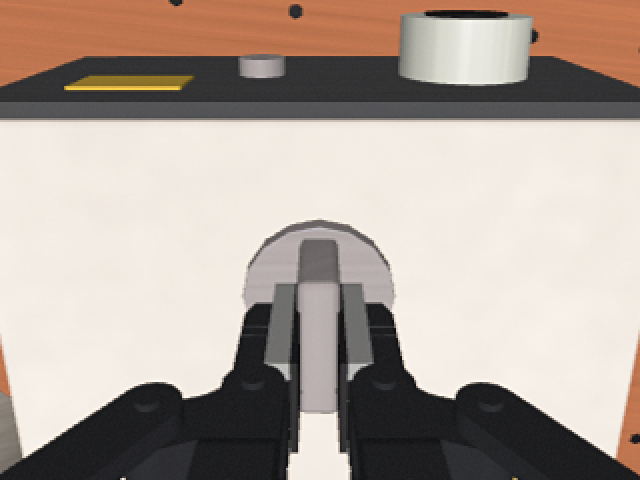

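The jaws hold the wing at (320,330) squarely and the stud is about 9 mm in, following the spring line. I'll keep feeling downward.

Request:
{"api": "move_arm", "payload": {
  "increments": [
    {"offset":[0,0.0008,0],"yaw":0,"jaw":255},
    {"offset":[0,0.0008,0],"yaw":0,"jaw":255},
    {"offset":[0,0.0008,0],"yaw":0,"jaw":255}
  ]
}}

```text
clock: 12.32
position: [0.5177, 0.0669, 0.1166]
ee_rot: [0.707, 0.036, -0.036, -0.705]
ft_force: [-2.3, -0.1, 8.9]
grip_width: 0.101
```

Request:
{"api": "move_arm", "payload": {
  "increments": [
    {"offset":[0,0.0008,0],"yaw":0,"jaw":255},
    {"offset":[0,0.0008,0],"yaw":0,"jaw":255},
    {"offset":[0,0.0008,0],"yaw":0,"jaw":255}
  ]
}}

```text
clock: 12.57
position: [0.5177, 0.0669, 0.1161]
ee_rot: [0.707, 0.036, -0.036, -0.705]
ft_force: [-2.2, -0.3, 8.7]
grip_width: 0.1
```

Request:
{"api": "move_arm", "payload": {
  "increments": [
    {"offset":[0,0.0008,0],"yaw":0,"jaw":255},
    {"offset":[0,0.0008,0],"yaw":0,"jaw":255},
    {"offset":[0,0.0008,0],"yaw":0,"jaw":255}
  ]
}}

```text
clock: 12.82
position: [0.5177, 0.0669, 0.1156]
ee_rot: [0.707, 0.036, -0.036, -0.705]
ft_force: [-3.1, -0.9, 8.9]
grip_width: 0.098
```

Request:
{"api": "move_arm", "payload": {
  "increments": [
    {"offset":[0,0.0008,0],"yaw":0,"jaw":255},
    {"offset":[0,0.0008,0],"yaw":0,"jaw":255},
    {"offset":[0,0.0008,0],"yaw":0,"jaw":255}
  ]
}}

```text
clock: 13.07
position: [0.5177, 0.0669, 0.1152]
ee_rot: [0.707, 0.036, -0.036, -0.705]
ft_force: [-2.0, 0.4, 8.9]
grip_width: 0.098
```

Request:
{"api": "move_arm", "payload": {
  "increments": [
    {"offset":[0,0.0008,0],"yaw":0,"jaw":255},
    {"offset":[0,0.0008,0],"yaw":0,"jaw":255},
    {"offset":[0,0.0008,0],"yaw":0,"jaw":255}
  ]
}}

```text
clock: 13.32
position: [0.5177, 0.0669, 0.1147]
ee_rot: [0.707, 0.036, -0.036, -0.705]
ft_force: [-2.7, -0.4, 9.4]
grip_width: 0.102
```

Request:
{"api": "move_arm", "payload": {
  "increments": [
    {"offset":[0,0.0008,0],"yaw":0,"jaw":255},
    {"offset":[0,0.0008,0],"yaw":0,"jaw":255},
    {"offset":[0,0.0008,0],"yaw":0,"jaw":255}
  ]
}}

```text
clock: 13.57
position: [0.5177, 0.0669, 0.1143]
ee_rot: [0.708, 0.036, -0.036, -0.705]
ft_force: [-2.0, 0.4, 9.6]
grip_width: 0.098
```

Request:
{"api": "move_arm", "payload": {
  "increments": [
    {"offset":[0,0.0008,0],"yaw":0,"jaw":255},
    {"offset":[0,0.0008,0],"yaw":0,"jaw":255},
    {"offset":[0,0.0008,0],"yaw":0,"jaw":255}
  ]
}}

```text
clock: 13.82
position: [0.5178, 0.0669, 0.114]
ee_rot: [0.708, 0.036, -0.036, -0.705]
ft_force: [-4.7, 0.3, 11.0]
grip_width: 0.101
```

Request:
{"api": "move_arm", "payload": {
  "increments": [
    {"offset":[0,0.0008,0],"yaw":0,"jaw":255},
    {"offset":[0,0.0008,0],"yaw":0,"jaw":255},
    {"offset":[0,0.0008,0],"yaw":0,"jaw":255}
  ]
}}

```text
clock: 14.07
position: [0.5178, 0.0669, 0.114]
ee_rot: [0.708, 0.036, -0.036, -0.705]
ft_force: [-4.3, -1.2, 14.5]
grip_width: 0.102
```

The bottom stop is felt lightly at z 0.1140 (14.5 N, no further travel). I'll back off about 0.9 mm and turn.

Request:
{"api": "move_arm", "payload": {
  "increments": [
    {"offset":[0,-0.0006,0],"yaw":0,"jaw":255},
    {"offset":[0,-0.0006,0],"yaw":0,"jaw":255},
    {"offset":[0,-0.0006,0],"yaw":0,"jaw":255}
  ]
}}

```text
clock: 14.32
position: [0.5178, 0.0669, 0.1149]
ee_rot: [0.708, 0.036, -0.036, -0.704]
ft_force: [-3.1, 0.4, 9.8]
grip_width: 0.099
```

Run:
```python
from h import *
to([*bx(.5208,.0146),.1149],95.73)
o=manip.get_obs(); print(o['grip_width'],o['torque'],o['joint_pos'], o['joint_velocities'])
```

```text
off [-0.0011  0.     -0.0003] yaw 0.1 pos [0.5178 0.0669 0.1149] F [-3.06  0.41  9.82] t 14.3167
0.0987527168233144 [0.00764458 0.71400404 0.00900208] [ 0.50808631  0.30041476 -0.82949546  1.82630204  0.25024294  1.12247471
  1.26347598] [ 9.25757437e-04 -3.82527144e-05  1.64695983e-04 -1.37619955e-03
  2.38374534e-04 -5.89987262e-04 -1.37117424e-04]
```

Request:
{"api": "move_arm", "payload": {
  "increments": [
    {"offset":[0,0.0003,0],"yaw":3,"jaw":255},
    {"offset":[0,0.0003,0],"yaw":6,"jaw":255},
    {"offset":[0,0.0003,0],"yaw":6,"jaw":255}
  ]
}}

```text
clock: 14.57
position: [0.5177, 0.0669, 0.115]
ee_rot: [0.709, -0.002, 0.002, -0.705]
ft_force: [-3.1, 0.3, 9.5]
grip_width: 0.097
```

Run:
```python
from h import *
to([*bx(.5208,.0146),.1149],95.73)
o=manip.get_obs(); print(o['torque'])
```

```text
off [-0.001   0.0001 -0.0003] yaw -6.1 pos [0.5177 0.0669 0.115 ] F [-3.1   0.33  9.5 ] t 14.5667
[ 0.0476499   0.71292773 -0.05878775]
```

It turns freely at 0.06 N m, so I'll continue.

Request:
{"api": "move_arm", "payload": {
  "increments": [
    {"offset":[0,0.0003,0],"yaw":4,"jaw":255},
    {"offset":[0,0.0003,0],"yaw":8,"jaw":255},
    {"offset":[0,0.0003,0],"yaw":12,"jaw":255},
    {"offset":[0,0.0003,0],"yaw":16,"jaw":255},
    {"offset":[0,0.0003,0],"yaw":20,"jaw":255},
    {"offset":[0,0.0003,0],"yaw":24,"jaw":255},
    {"offset":[0,0.0003,0],"yaw":24,"jaw":255}
  ]
}}

```text
clock: 15.15
position: [0.5177, 0.0668, 0.1151]
ee_rot: [0.693, -0.15, 0.151, -0.689]
ft_force: [-3.4, -0.5, 9.2]
grip_width: 0.105
```

Run:
```python
from h import *
to([*bx(.5208,.0146),.1149],95.73)
o=manip.get_obs(); print(o['torque'])
```

```text
off [-0.0008  0.0002 -0.0006] yaw -30.36 pos [0.5177 0.0668 0.1151] F [-3.39 -0.5   9.23] t 15.15
[-0.11951389  0.71413137  0.01098518]
```

Request:
{"api": "move_arm", "payload": {
  "increments": [
    {"offset":[0,0.0005,0],"yaw":4,"jaw":255},
    {"offset":[0,0.0005,0],"yaw":8,"jaw":255},
    {"offset":[0,0.0005,0],"yaw":12,"jaw":255},
    {"offset":[0,0.0005,0],"yaw":16,"jaw":255},
    {"offset":[0,0.0005,0],"yaw":20,"jaw":255},
    {"offset":[0,0.0005,0],"yaw":24,"jaw":255},
    {"offset":[0,0.0005,0],"yaw":28,"jaw":255},
    {"offset":[0,0.0005,0],"yaw":32,"jaw":255},
    {"offset":[0,0.0005,0],"yaw":32,"jaw":255}
  ]
}}

```text
clock: 15.9
position: [0.5175, 0.0666, 0.1149]
ee_rot: [0.624, -0.336, 0.338, -0.62]
ft_force: [-3.8, -0.3, 9.3]
grip_width: 0.097
```

Run:
```python
from h import *
to([*bx(.5208,.0146),.1149],95.73)
o=manip.get_obs(); print(o['torque'])
```

```text
off [-0.0004  0.     -0.0007] yaw -62.63 pos [0.5175 0.0666 0.1149] F [-3.75 -0.33  9.31] t 15.9
[-0.01552473  0.77916601  0.00446901]
```

Twenty degrees remain to the stop (83°). I'll go to 79°, then feel for it.

Request:
{"api": "move_arm", "payload": {
  "increments": [
    {"offset":[0,0.0004,0],"yaw":4,"jaw":255},
    {"offset":[0,0.0004,0],"yaw":8,"jaw":255},
    {"offset":[0,0.0004,0],"yaw":12,"jaw":255},
    {"offset":[0,0.0004,0],"yaw":15,"jaw":255},
    {"offset":[0,0.0004,0],"yaw":17,"jaw":255},
    {"offset":[0,0.0004,0],"yaw":17,"jaw":255}
  ]
}}

```text
clock: 16.4
position: [0.5174, 0.0665, 0.1149]
ee_rot: [0.566, -0.424, 0.427, -0.563]
ft_force: [-3.2, -0.2, 10.3]
grip_width: 0.103
```

Request:
{"api": "move_arm", "payload": {
  "increments": [
    {"offset":[0,0.0004,0],"yaw":1,"jaw":255},
    {"offset":[0,0.0004,0],"yaw":2,"jaw":255},
    {"offset":[0,0.0004,0],"yaw":3,"jaw":255},
    {"offset":[0,0.0004,0],"yaw":3,"jaw":255}
  ]
}}

```text
clock: 16.73
position: [0.5174, 0.0666, 0.1149]
ee_rot: [0.555, -0.439, 0.442, -0.551]
ft_force: [-3.0, 0.2, 9.5]
grip_width: 0.103
```

Run:
```python
from h import *
to([*bx(.5208,.0146),.1149],95.73)
o=manip.get_obs(); print(o['torque'])
```

```text
off [-0.0001 -0.     -0.0006] yaw -82.84 pos [0.5174 0.0666 0.1149] F [-3.    0.17  9.52] t 16.7333
[ 0.05687833  0.71952912 -0.04707433]
```

Request:
{"api": "move_arm", "payload": {
  "increments": [
    {"offset":[0,0.0004,0],"yaw":0.7,"jaw":255},
    {"offset":[0,0.0004,0],"yaw":1,"jaw":255},
    {"offset":[0,0.0004,0],"yaw":1,"jaw":255}
  ]
}}

```text
clock: 16.98
position: [0.5174, 0.0665, 0.1149]
ee_rot: [0.551, -0.444, 0.447, -0.547]
ft_force: [-2.9, -0.6, 8.7]
grip_width: 0.099
```

Run:
```python
from h import *
to([*bx(.5208,.0146),.1149],95.73)
o=manip.get_obs(); print(o['torque'])
```

```text
off [-0.0001 -0.     -0.0006] yaw -83.84 pos [0.5174 0.0665 0.1149] F [-2.9  -0.59  8.68] t 16.9833
[0.01827671 0.68959769 0.19951296]
```

The stop is felt: 83.8° with torque up to 0.2 N m. I'll ease it up into the notch, then open.

Request:
{"api": "move_arm", "payload": {
  "increments": [
    {"offset":[0,0,0],"yaw":0,"jaw":255},
    {"offset":[0,-0.0007,0],"yaw":0,"jaw":255},
    {"offset":[0,-0.0014,0],"yaw":0,"jaw":255},
    {"offset":[0,-0.0014,0],"yaw":0,"jaw":255}
  ],
  "squeeze": 40
}}

```text
clock: 17.32
position: [0.5174, 0.0665, 0.1167]
ee_rot: [0.551, -0.444, 0.447, -0.547]
ft_force: [-2.8, 0.3, 8.9]
grip_width: 0.097
```

Request:
{"api": "move_arm", "payload": {
  "increments": [
    {"offset":[0,0,0],"yaw":0,"jaw":220},
    {"offset":[0,0,0],"yaw":0,"jaw":190},
    {"offset":[0,0,0],"yaw":0,"jaw":160},
    {"offset":[0,0,0],"yaw":0,"jaw":130},
    {"offset":[0,-0.01,0],"yaw":0,"jaw":110},
    {"offset":[0,-0.03,0],"yaw":0,"jaw":110},
    {"offset":[0,-0.06,0],"yaw":0,"jaw":110},
    {"offset":[0,-0.09,0],"yaw":0,"jaw":110},
    {"offset":[0,-0.12,0],"yaw":0,"jaw":110},
    {"offset":[0,-0.12,0],"yaw":0,"jaw":110}
  ]
}}

```text
clock: 18.15
position: [0.5197, 0.0683, 0.2432]
ee_rot: [0.549, -0.441, 0.449, -0.549]
ft_force: [-0.0, 0.1, 0.4]
grip_width: 0.575
```

```bash
sed -i 's/>.148)&(W\[...,2\]<.165/>.135)\&(W[...,2]<.16/' wing.py; python3 wing.py w6.png; python3 -c "
from h import *
try: cover()
except Exception as e: print('top hidden')"
```

```text
[0.51967268 0.06832184 0.24324538] 0.5746668997054508 [-0.02218933  0.12155414  0.42299676]
503 0.14623007016505057 ((520.6171264648438, 15.594884872436523), (9.563898086547852, 35.95341873168945), 6.139490127563477)
scene angle -0.0043 z at .5 0.1053
top hidden
```

View pics/w6.png

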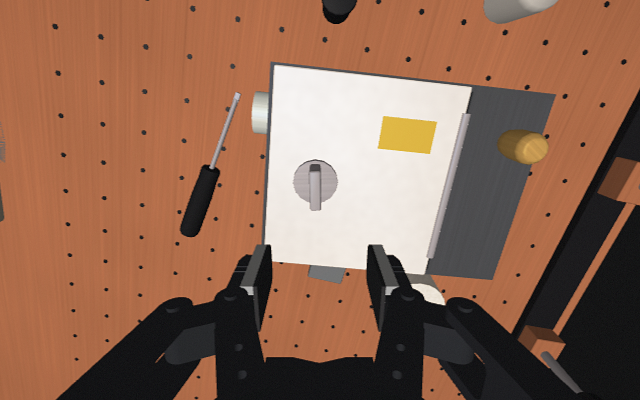

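The wing at (315,187) has turned 84° and stays 10 mm down with the fingers clear. The cover is flat and the objective stands at (525,147). Handing in.

```bash
python3 -c "
from workcell import manip
print(manip.get_obs()['ft_force']); print(manip.hand_in())"
```

```text
[-0.21140227  1.01123198 -0.01371759]
the job is handed in; nothing more can be done
None
```

The cover is shut and the stud is pushed in and turned to its stop. It stayed down after I let go, and the job is handed in.

**Cover:** I swung it shut with closed fingertips. It seated with about 4.6 N felt, and the fitted angle was about 0.

**Stud depth:** I pressed down the spring line until I lightly felt the bottom stop at about 14.5 N, then backed off 0.9 mm before turning.

**Turn:** It went round clockwise at 0.06 N m or less. I felt the end stop at about 83–84°, where the moment rose to 0.2 N m. I then eased it up into the notch and let go.

**Last checks:**
- With the fingers clear and the tool force about 0, the wrist camera shows the wing turned about 84° and held 10 mm below its out position.
- The scene camera shows the cover flat, at −0.004 rad. The top camera's view of the cover was blocked by the arm, so only the scene camera confirms it.
- I did not re-measure the bystanders. In the last pictures nothing had fallen, and I felt no contact with any of them.

**One disagreement:** the fingertips touched the cover about 10 mm behind the TCP, where `manip.tcp_to_tips` gives 17 mm ahead of it. I worked from the contact I felt instead.

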